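Index the welding fixture and present the kick-start lever above it

ROBOT

A 6-joint arm with a two-finger parallel gripper is mounted at the origin on the work surface. World frame = base frame: x ahead of the robot, y to its left, z up, the work surface at z = 0. Lengths are in m, angles in rad, forces in N, time in s.
With the tool pointing down it reaches from about 0.375 to 0.9 m from the base axis. Payload 3.1 kg.
Tool frame: the origin (TCP) lies midway between the tips of the shut fingers; the grasp point (between the pads) lies 19 mm behind it (manip.grasp_offset is the distance from the TCP to the grasp point, in m); z points along the fingers, y is the line along which they close (so a half turn about z gives the same grasp; the last joint's range is limited). The gripper opens to 85 mm and grips with 20 to 120 N. Pads are 22 mm wide; open, the fingers measure 114 mm over their backs; the gripper's body (76 mm by 85 mm) begins 54 mm behind the grasp point. The pads swing forward as they close: fully open they stand 13 mm farther back than shut.
Start: joints at [-1.419, 0.527, 1.433, -0, 1.181, -0.178], TCP at [0.203, -0.591, 0.231] pointing down, gripper open.
Joint ranges: [-3.08, 3.08], [-0.75, 2.2], [0.22, 2.44], [-1.43, 4.57], [0, 2.65], [-2.85, 2.85]. Speed limits (rad/s): [2.79, 2.79, 3.14, 3.14, 3.14, 3.14].

INTERFACE

Orientations are given as a unit quaternion [x, y, z, w].
In Python, from station import sensors, cams, order, manip gives the robot as it stands.
- The arm moves only by the tool move_arm, never from a script. Its argument "targets" is a list of rows, each an object of numbers: "dx", "dy", "dz": the shift along the world's x, y, z normalised to -1 to 1, where 1 is 25 mm; "rx", "ry", "rz": the turn, a rotation vector about the world's x, y, z normalised to -1 to 1, where 1 is 30 degrees. A call has exactly 10 rows; each row shifts and turns the commanded pose from where the row before left it; what a row does not reach is not made up. A row lasts 1/8 s, in which the tool goes at most 62.5 mm and 10.7 degrees, less where a joint would pass 70% of its speed; a pose out of reach is approached as far as the arm can. A call with a number of a shift or a turn outside -1 to 1 is refused whole. A call with a gripper value outside its range is refused whole. "claw" is the opening in per cent of the stroke, from 0 (shut) to 100 (fully open), set as the call begins (left out, the last holds). The fingers move at their own pace and stop on an object; "newtons" is the grip in N (left out, the last holds). Time passes only in rows, so rows that do not move let the fingers close, or fill a call up. It gives the time, the measured TCP pose, the force, the opening and the grip force at its end, in the units of the state.
- sensors.sense(): the state, without advancing time (a new reading comes with each control period).
- cams.snapshot(name): name is "scene" or "side" or "wrist"; returns the picture (420x560x3 uint8, red, green, blue); there is no depth.
- cams.camera_model(name): a dict with "fx", "fy", "cx", "cy" (pixels), "extrinsics" (4x4, takes a point from world to camera coordinates). Camera axes: x right, y down, z forward; pixel columns grow to the right and rows downward; lengths in m; the calibration is good to about 2 mm. The wrist camera is an equidistant fisheye: a pixel r from the principal point sees the ray r / f radians off the axis. A picture is of the moment at which its call begins: read the wrist's pose just before it. camera_model takes no time and is no camera call; for the wrist camera it gives the pose at the moment of the call.
- order.sign_off(): hands the job in; it is judged then, once.
The state is a dict: "t": time; "q": joint angles; "qd": joint speeds; "tau": joint torques, N m; "tcp_pos": TCP position; "tool_rot": TCP orientation; "force": force on the tool from outside, world axes, zero at the start; "ft_torque": the same for the moment, N m; "finger_gap": opening from 0.0 (shut) to 1.0 (fully open); "gripper_force": force on a finger pad.
Only numpy, scipy, OpenCV 4.12 (cv2) and the standard library are available. Lean on these libraries where they do the work, as an engineer would, in place of code of your own. Each camera call takes 0.05 s, during which the arm holds its last target. There are 200 camera calls.

TASK

Turn the blue-based index table counter-clockwise (seen from above) by its black handle until it clicks home in its detent. Then pick up the kick-start lever from its timber stand by the yellow balance band, keep it level, and bring it over the fixture on the table: boss hole centred above the brass stub, arm pointing over the red fork, boss about 5 cm above the top of the stub. Finish there, still holding the lever level and still, without it touching the fixture and without disturbing the other things on the bench.

Things in the scene. Friction and masses are not known exactly. Their poses are not given: they have to be found in the camera images.
- index_base: Fixed base of the index table: blue, round, 210 mm across, with a blue detent housing (red button), 62 mm high, 137 to 183 mm from its middle on its own +x side. Origin: centre of its underside on the bench. It stands left or right on the bench. On it turns a steel disc of 240 mm diameter whose upper face is 50 mm above the bench
- pivot (a point): Point on the disc's vertical turning axis, at the height of the disc's upper face (50 mm above the bench)
- index (a joint): Angle of the disc in rad; grows as it turns counter-clockwise seen from above; starts between 0 and 0.6. The disc turns stiffly (1 to 2 N at the handle) and stays where it is left; from about 1.45 a spring ball resists (about 5 to 8 N at the handle), at about 1.52 it gives way and draws the disc on to a hard stop at 1.571 = home in the detent
- handle_top (a point): Centre of the top of the turning handle: an upright black round grip of 22 mm diameter, from 8 to 53 mm above the disc's upper face, fixed to the disc 100 mm from the pivot. This point is 103 mm above the bench and turns with the disc
- stub_top (a point): Centre of the top of the upright brass stub, 18 mm diameter, on the disc 50 mm from the pivot, top 95 mm above the bench (a round 34 mm steel shoulder, top at 62 mm, is at its foot). Axes turn with the disc: +x points along the fixture from stub to fork, z up; the turning handle lies on the -y side
- fork_top (a point): Middle of the slot floor of the red fork that is to take the lever's arm: on the disc 105 mm from the stub in its +x direction, 69 mm above the bench; the fork's two cheeks, 22 mm apart, rise to 85 mm
- lever: Loose kick-start lever, 0.3 to 0.55 kg: dark steel boss (36 mm diameter, 28 mm high, upright 20 mm hole) and a bright arm 12 mm wide, 14 mm high, reaching 151 mm from the boss axis, its underside 7 mm above the boss's; at 145 mm a black pedal, 20 mm thick, stands up to 68 mm above the boss underside. Origin: centre of the boss underside, 45 mm above the bench on the stand; x along the arm to the pedal
- balance (a point): Balance point of the lever (centre of mass along the arm): middle of the arm's section at the 16 mm wide yellow band, 50 mm from the boss axis, 14 mm above the boss underside. Grip the 12 mm wide arm here from above, within 20 mm of this point along the arm; under the arm here is free space, 40 mm down to the stand's board
- bore (a point): Centre of the boss hole at the boss's underside (the lever's origin)
- seat_point (a point): Point in the middle of the arm's underside, 105 mm from the boss's axis, that belongs above the fork
- stand: Fixed timber stand that carries the lever: board 210 x 70 x 12 mm with two blocks 50 mm wide across it, one under the boss (46 mm long, centred 55 mm on the -x side, top at 45 mm) and one under the arm (30 mm long, centred 60 mm on the +x side, top at 52 mm). Origin: centre of the board's underside; x along the board towards the lever's pedal end
- spray_can: Bystander: spray can with a green body and grey ends, 66 mm diameter, 200 mm high; origin under its centre
- piston: Bystander: aluminium piston, 68 mm diameter, 62 mm high, on the bench between the task's things; origin under its centre
- wrench: Bystander: steel spanner 170 mm long lying flat between the index table and the stand; origin at its middle, x along it
- screwdriver: Bystander: screwdriver 200 mm long lying on the bench; origin at its middle, x along it
- timber: Bystander: timber offcut 110 x 60 x 45 mm; origin under its centre
- tin: Bystander: amber jar with dark lid, 70 mm diameter, 90 mm high; origin under its centre
Mind the look-alikes: they are no part of the job. What is shaped like the stand but turquoise is not meant. Of the things shaped like the lever, the steel one is meant.

How it is judged:
On the way, in this order (a step that is already met when the one before it is completed fails the run):
1. the index table is turned home into its detent (value of joint index above 1.535 rad), for 0.2 s.
2. the lever is lifted level off its stand, gripped within 20 mm of its balance point (x of the grasp point in the frame of lever between 0.03 and 0.07 m and contact force between lever and the fingers above 1 N and z of bore in the frame of stand above 0.075 m and angle between lever's own z axis and vertical below 0.12 rad and value of joint index above 1.535 rad), for 0.2 s.
At the end, for the whole second after the job is handed in: Table in its detent (above 1.535 rad); fingers hold the lever within 20 mm of its balance point, still, level (0.10 rad), off fixture and stand: seen from above boss within 15 mm of the stub, arm seat within 20 mm of the fork; boss underside 25 to 85 mm over the stub top (x of the grasp point in the frame of lever between 0.03 and 0.07 m and contact force between lever and the fingers above 1 N and value of joint index above 1.535 rad and horizontal distance between bore and stub_top below 0.015 m and horizontal distance between seat_point and fork_top below 0.02 m and z of bore in the frame of stub_top between 0.025 and 0.085 m and angle between lever's own z axis and vertical below 0.1 rad and linear speed of lever below 0.03 m/s and angular speed of lever below 0.15 rad/s and contact force between lever and index_base below 0.2 N and contact force between lever and stand below 0.2 N); the arm keeps its last pose, push and grip.
It fails at once if the lever knocks the index table or its fixture (more than 2 N) (contact force between lever and index_base above 2 N).
It fails at once if the lever tips more than 0.35 rad (angle between lever's own z axis and vertical above 0.35 rad).
It fails at once if a bystander is moved more than 25 mm or tipped (distance of any of spray_can, piston, wrench, screwdriver, timber, tin from where it was at the start of the episode above 0.025 m or angle between any of spray_can, piston, timber, tin's own z axis and vertical above 0.3 rad).
It also fails if it takes over 54 s, if anything falls off the work surface, if the arm or the gripper's body presses on something with over 40 N, if the wrist force passes 120 N, or if a joint passes its speed limit or range.

## Working session

There is one attempt and no reset: what is moved stays moved. The work goes in short steps, Python scripts to look and compute and a tool call to move; the robot and the scene stay as the last step left them, time stands still between calls to the robot, and variables do not carry over. Pictures are saved under pics/ and viewed, at most 10 in all, crops included, and the job is handed in when it is done.

Besides the shell and the picture viewer there is one more tool, called after ">>>" as name(argument=value, ...) on one line, values as JSON. move_arm: Moves the arm, as the interface text tells. Scaled input: -1 to 1 covers 25 mm each way for a shift and 30 degrees each way for a turn. Its arguments: {"type":"object","properties":{"targets":{"type":"array"},"claw":{"type":"number"},"newtons":{"type":"number"}},"required":["targets"]}

```bash
mkdir -p pics; ls; cat > h.py <<'E'
from station import sensors, cams, order, manip
import numpy as np, cv2
def save(n,f):
    m=cams.camera_model(n); im=cams.snapshot(n); cv2.imwrite('pics/'+f,im[:,:,::-1]); np.save('pics/'+f+'.npy',im); return im,m
def px2z(m,u,v,z,fish=False):
    E=np.array(m['extrinsics']); R,t=E[:3,:3],E[:3,3]; c=-R.T@t
    a=np.array([(u-m['cx'])/m['fx'],(v-m['cy'])/m['fy']])
    if fish:
        r=np.linalg.norm(a); d=np.array([*(a/r*np.sin(r)),np.cos(r)]) if r>0 else np.array([0,0,1.])
    else: d=np.array([*a,1.])
    d=R.T@d; return c+d*(z-c[2])/d[2]
def proj(m,p):
    E=np.array(m['extrinsics']); q=E[:3,:3]@np.array(p)+E[:3,3]
    return m['cx']+m['fx']*q[0]/q[2], m['cy']+m['fy']*q[1]/q[2]
E
python3 - <<'E'
from h import *
for n in ['scene','side']:
    im,m=save(n,n+'0.png'); E=np.array(m['extrinsics']); print(n,m['fx'],-E[:3,:3].T@E[:3,3], E[2,:3])
print(sensors.sense())
E
```

```text
pics
scene 460.27573060936686 [1.06460914 0.53307156 1.16277596] [-0.39489266 -0.41383375 -0.82024473]
side 461.35021278777424 [0.13090605 0.95627689 0.90503755] [ 0.30856832 -0.72450031 -0.61634803]
{'t': 0.1, 'q': array([-1.41851678e+00,  5.28395589e-01,  1.43375980e+00, -2.43013108e-05,
        1.18140289e+00, -1.78499228e-01]), 'qd': array([ 0.00074619, -0.00181817, -0.00448459,  0.00035447,  0.00101702,
        0.00082974]), 'tau': array([-1.62967635e-04, -4.43306530e+01, -1.78586859e+01, -1.31200932e-04,
        3.88745946e-03, -1.28420103e-05]), 'tcp_pos': array([ 0.2029109 , -0.59047043,  0.23042229]), 'tool_rot': array([ 9.86353085e-01,  1.64640899e-01,  1.64864592e-06, -9.82878923e-04]), 'force': array([-0.64287899,  0.58044265, -0.03302866]), 'ft_torque': array([-0.04788152, -0.04724183, -0.00059815]), 'gripper_force': 0.0, 'finger_gap': 1.0033098454461675}
```

View pics/scene0.png

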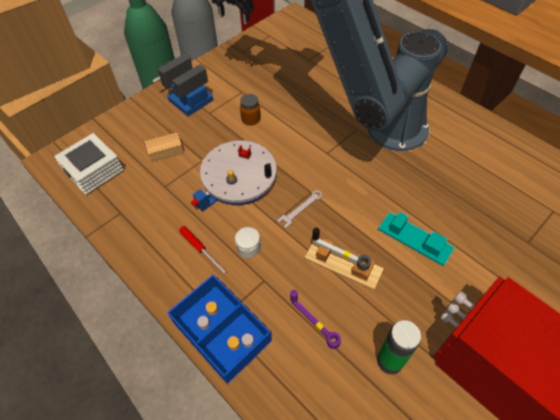

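View pics/side0.png

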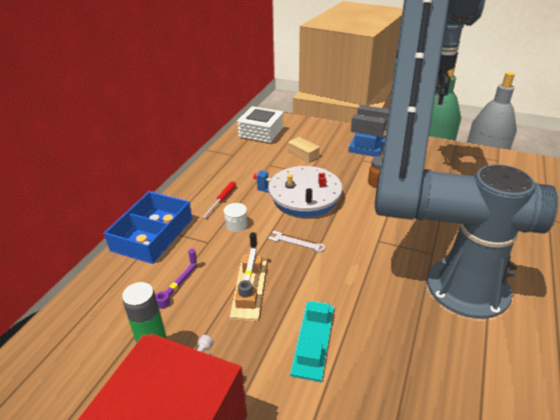

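The scene view shows the index table at about (238,170) with its handle at (268,170), stub at (231,176) and fork at (245,152). The steel lever is on the timber stand at (345,255), with its boss at (364,262). The side view agrees. I'll zoom in for exact pixels.

```bash
python3 - <<'E'
import cv2
a=cv2.imread('pics/scene0.png')[130:290,185:395]; cv2.imwrite('pics/c1.png',cv2.resize(a,None,fx=3.75,fy=3.75,interpolation=cv2.INTER_CUBIC))
b=cv2.imread('pics/side0.png')[160:320,210:370]; cv2.imwrite('pics/c2.png',cv2.resize(b,None,fx=3.75,fy=3.75,interpolation=cv2.INTER_CUBIC))
E
```

```text
(no output)
```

View pics/c1.png

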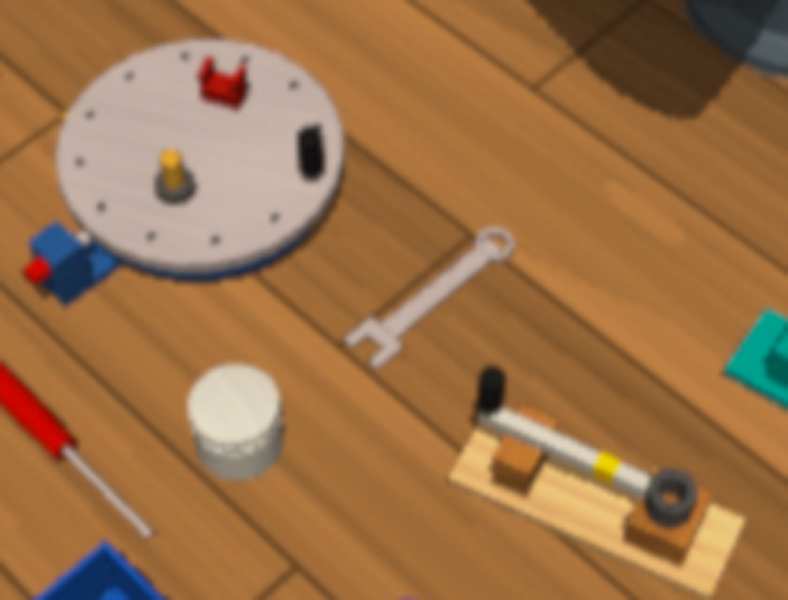

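View pics/c2.png

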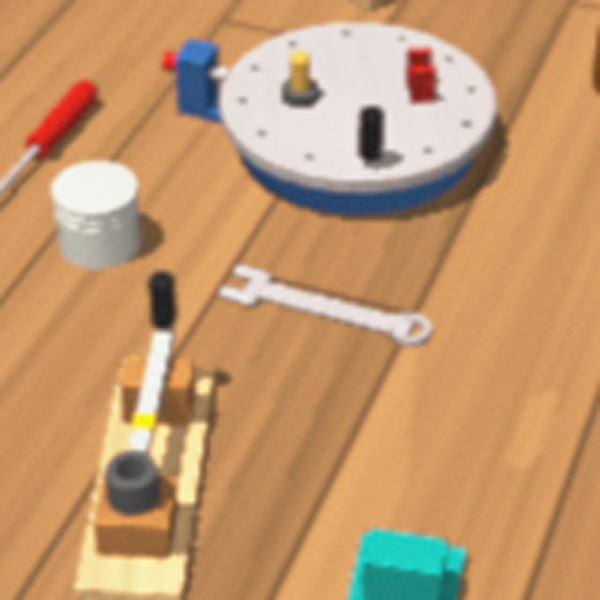

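```bash
python3 - <<'E'
from h import *
P={'handle':((312,131),(371,113),.103),'stub':((171,154),(301,58),.095),'boss':((672,492),(132,463),.073),'band':((607,466),(144,420),.066),'pedal':((491,373),(161,278),.113),
'butt':((38,270),(169,59),.045),'housing':((58,240),(197,48),.062),'wr_ring':((495,243),(413,328),.005),'wr_jaw':((372,345),(240,285),.005),'piston':((235,400),(95,185),.062),
'discL':((57,150),(221,100),.05),'discR':((344,155),(496,110),.05)}
M={n:cams.camera_model(n) for n in('scene','side')}
for k,(a,b,z) in P.items():
    p=px2z(M['scene'],185+(a[0]+.5)/3.75-.5,130+(a[1]+.5)/3.75-.5,z); q=px2z(M['side'],210+(b[0]+.5)/3.75-.5,160+(b[1]+.5)/3.75-.5,z)
    print(k,p.round(4),q.round(4))
# disc fit: bright unsaturated mask on scene/side, hull-> plane z=.05
for n,(x0,y0,x1,y1) in {'scene':(195,135,280,206),'side':(265,162,345,214)}.items():
    im=np.load(f'pics/{n}0.png.npy').astype(int)
    s=(im.max(2)-im.min(2)<40)&(im.min(2)>110); w=np.zeros_like(s); w[y0:y1,x0:x1]=1; s&=w
    nl,lab,st,_=cv2.connectedComponentsWithStats(s.astype(np.uint8)); i=1+st[1:,4].argmax()
    c,_=cv2.findContours((lab==i).astype(np.uint8),0,cv2.CHAIN_APPROX_NONE); h=cv2.convexHull(max(c,key=len))[:,0]
    pts=np.array([px2z(M[n],u,v,.05)[:2] for u,v in h])
    A=np.c_[2*pts,np.ones(len(pts))]; sol=np.linalg.lstsq(A,(pts**2).sum(1),rcond=None)[0]
    print(n,'disc',sol[:2],np.sqrt(sol[2]+sol[:2]@sol[:2]))
E
```

```text
handle [ 0.4865 -0.133   0.103 ] [ 0.4904 -0.1327  0.103 ]
stub [ 0.5775 -0.2004  0.095 ] [ 0.5766 -0.1992  0.095 ]
boss [0.5185 0.268  0.073 ] [0.5179 0.2607 0.073 ]
band [0.5317 0.22   0.066 ] [0.5307 0.2158 0.066 ]
pedal [0.556  0.1258 0.113 ] [0.5571 0.1255 0.113 ]
butt [ 0.7068 -0.2202  0.045 ] [ 0.7151 -0.2263  0.045 ]
housing [ 0.6829 -0.2204  0.062 ] [ 0.6876 -0.2282  0.062 ]
wr_ring [0.409 0.    0.005] [ 0.4085 -0.0043  0.005 ]
wr_jaw [ 0.5514 -0.0009  0.005 ] [ 0.5528 -0.0028  0.005 ]
piston [ 0.6824 -0.0121  0.062 ] [ 0.6825 -0.0135  0.062 ]
discL [ 0.621  -0.3018  0.05  ] [ 0.6423 -0.1765  0.05  ]
discR [ 0.4566 -0.1289  0.05  ] [ 0.4155 -0.2474  0.05  ]
scene disc [ 0.5384647  -0.21877767] 0.11942390583954617
side disc [ 0.53646511 -0.21582418] 0.1256678228132286
```

>>> move_arm(targets=[{"dx":0.57,"dy":0.916,"dz":0.3,"rz":-0.132},{"dx":0.57,"dy":0.916,"dz":0.3,"rz":-0.132},{"dx":0.57,"dy":0.916,"dz":0.3,"rz":-0.132},{"dx":0.57,"dy":0.916,"dz":0.3,"rz":-0.132},{"dx":0.57,"dy":0.916,"rz":-0.132},{"dx":0.57,"dy":0.916,"rz":-0.132},{"dx":0.57,"dy":0.916,"rz":-0.132},{"dx":0.57,"dy":0.916,"rz":-0.132},{"dx":0.57,"dy":0.916,"rz":-0.132},{"dx":0.57,"dy":0.916,"rz":-0.132}], claw=60)

```text
schema error: expected keys dx, dy, dz, rx, ry, rz
```

>>> move_arm(targets=[{"dx":0.57,"dy":0.916,"rz":-0.132},{"dx":0.57,"dy":0.916,"rz":-0.132},{"dx":0.57,"dy":0.916,"rz":-0.132},{"dx":0.57,"dy":0.916,"rz":-0.132},{"dx":0.57,"dy":0.916,"rz":-0.132},{"dx":0.57,"dy":0.916,"dz":-0.2,"rz":-0.132},{"dx":0.57,"dy":0.916,"dz":-0.4,"rz":-0.132},{"dx":0.57,"dy":0.916,"dz":-0.6,"rz":-0.132},{"dx":0.57,"dy":0.916,"dz":-0.8,"rz":-0.132},{"dx":0.57,"dy":0.916,"dz":-0.8,"rz":-0.132}])

```text
schema error: expected keys dx, dy, dz, rx, ry, rz
```

>>> move_arm(targets=[{"dx":0.57,"dy":0.916,"dz":0.3,"rx":0,"ry":0,"rz":-0.132},{"dx":0.57,"dy":0.916,"dz":0.3,"rx":0,"ry":0,"rz":-0.132},{"dx":0.57,"dy":0.916,"dz":0.3,"rx":0,"ry":0,"rz":-0.132},{"dx":0.57,"dy":0.916,"dz":0.3,"rx":0,"ry":0,"rz":-0.132},{"dx":0.57,"dy":0.916,"dz":0,"rx":0,"ry":0,"rz":-0.132},{"dx":0.57,"dy":0.916,"dz":0,"rx":0,"ry":0,"rz":-0.132},{"dx":0.57,"dy":0.916,"dz":0,"rx":0,"ry":0,"rz":-0.132},{"dx":0.57,"dy":0.916,"dz":0,"rx":0,"ry":0,"rz":-0.132},{"dx":0.57,"dy":0.916,"dz":0,"rx":0,"ry":0,"rz":-0.132},{"dx":0.57,"dy":0.916,"dz":0,"rx":0,"ry":0,"rz":-0.132}], claw=60)

```text
t: 1.35
tcp_pos: [0.3457, -0.361, 0.261]
tool_rot: [0.984, -0.18, -0.0, -0.0]
force: [-0.4, 0.5, -0.2]
finger_gap: 0.595
gripper_force: 0.0
```

>>> move_arm(targets=[{"dx":0.57,"dy":0.916,"dz":0,"rx":0,"ry":0,"rz":-0.132},{"dx":0.57,"dy":0.916,"dz":0,"rx":0,"ry":0,"rz":-0.132},{"dx":0.57,"dy":0.916,"dz":0,"rx":0,"ry":0,"rz":-0.132},{"dx":0.57,"dy":0.916,"dz":0,"rx":0,"ry":0,"rz":-0.132},{"dx":0.57,"dy":0.916,"dz":-0.2,"rx":0,"ry":0,"rz":-0.132},{"dx":0.57,"dy":0.916,"dz":-0.4,"rx":0,"ry":0,"rz":-0.132},{"dx":0.57,"dy":0.916,"dz":-0.6,"rx":0,"ry":0,"rz":-0.132},{"dx":0.57,"dy":0.916,"dz":-0.8,"rx":0,"ry":0,"rz":-0.132},{"dx":0.57,"dy":0.916,"dz":-0.8,"rx":0,"ry":0,"rz":-0.132},{"dx":0.57,"dy":0.916,"dz":0,"rx":0,"ry":0,"rz":-0.132}])

```text
t: 2.6
tcp_pos: [0.487, -0.1316, 0.1894]
tool_rot: [0.864, -0.503, -0.002, 0.0]
force: [-0.8, -0.7, -0.2]
finger_gap: 0.6
gripper_force: 0.0
```

```bash
python3 - <<'E'
from h import *
im,m=save('wrist','w0.png'); E=np.array(m['extrinsics']);print(m['fx'],m['cx'],m['cy'],-E[:3,:3].T@E[:3,3],sensors.sense()['tcp_pos'])
E
```

```text
325.19226210127806 278.06194797612557 217.1450733190782 [ 0.5249799  -0.19661125  0.33191503] [ 0.48886339 -0.12957677  0.19016415]
```

View pics/w0.png

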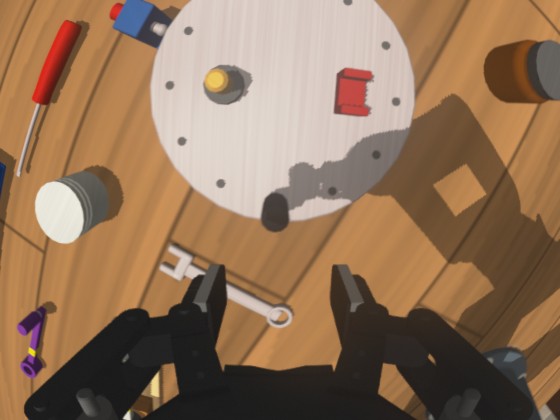

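The wrist view shows the stub top at (216,79), the fork at (353,92), the handle at (275,212), and the two fingers below.

```bash
python3 - <<'E'
from h import *
m=cams.camera_model('wrist')
for k,u,v,z in [('stub',216,79,.095),('fork',353,93,.075),('handle lo',274,220,.103),('handle hi',276,203,.103),('handle lo,z58',276,203,.058),('wr ring',279,316,.005),('piston',60,211,.062)]:
    print(k,px2z(m,u,v,z,True).round(4))
# disc
im=np.load('pics/w0.png.npy').astype(int)
edge=[(151,90),(414,90),(300,219),(218,209),(380,187),(160,140)]
pts=np.array([px2z(m,u,v,.05,True)[:2] for u,v in edge]); A=np.c_[2*pts,np.ones(len(pts))]; s=np.linalg.lstsq(A,(pts**2).sum(1),rcond=None)[0]; print(s[:2],np.sqrt(s[2]+s[:2]@s[:2]))
E
```

```text
stub [ 0.5798 -0.1979  0.095 ]
fork [ 0.4853 -0.242   0.075 ]
handle lo [ 0.4919 -0.1277  0.103 ]
handle hi [ 0.4971 -0.1399  0.103 ]
handle lo,z58 [ 0.4913 -0.1291  0.058 ]
wr ring [0.412  0.0047 0.005 ]
piston [ 0.6819 -0.0151  0.062 ]
[ 0.5330538  -0.21651642] 0.11858541804137714
```

>>> move_arm(targets=[{"dx":0,"dy":0,"dz":-0.9,"rx":0,"ry":0,"rz":0},{"dx":0,"dy":0,"dz":-0.9,"rx":0,"ry":0,"rz":0},{"dx":0,"dy":0,"dz":-0.9,"rx":0,"ry":0,"rz":0},{"dx":0,"dy":0,"dz":-0.9,"rx":0,"ry":0,"rz":0},{"dx":0,"dy":0,"dz":-0.6,"rx":0,"ry":0,"rz":0},{"dx":0,"dy":0,"dz":-0.6,"rx":0,"ry":0,"rz":0},{"dx":0,"dy":0,"dz":0,"rx":0,"ry":0,"rz":0},{"dx":0,"dy":0,"dz":0,"rx":0,"ry":0,"rz":0},{"dx":0,"dy":0,"dz":0,"rx":0,"ry":0,"rz":0},{"dx":0,"dy":0,"dz":0,"rx":0,"ry":0,"rz":0}])

```text
t: 3.9
tcp_pos: [0.4883, -0.1332, 0.0719]
tool_rot: [0.865, -0.502, 0.001, -0.0]
force: [0.4, 0.3, 0.4]
finger_gap: 0.598
gripper_force: 0.0
```

```bash
python3 - <<'E'
from h import *
s=sensors.sense();p=s['tcp_pos'];print(p,s['force'])
c=np.array([.535,-.2175]);r=.099;th=np.deg2rad(120+np.arange(0,101,5))
w=c+r*np.c_[np.cos(th),np.sin(th)];print(w[0]); d=np.diff(w,axis=0)/.025
for t,a,b in zip(np.rad2deg(th[1:]),d,w[1:]): print(round(t),a.round(2),b.round(3))
E
```

```text
[ 0.48834917 -0.13322727  0.07185206] [0.37314183 0.293444   0.43377437]
[ 0.4855     -0.13176349]
125 [-0.29 -0.19] [ 0.478 -0.136]
130 [-0.27 -0.21] [ 0.471 -0.142]
135 [-0.25 -0.23] [ 0.465 -0.147]
140 [-0.23 -0.25] [ 0.459 -0.154]
145 [-0.21 -0.27] [ 0.454 -0.161]
150 [-0.19 -0.29] [ 0.449 -0.168]
155 [-0.16 -0.31] [ 0.445 -0.176]
160 [-0.13 -0.32] [ 0.442 -0.184]
165 [-0.1  -0.33] [ 0.439 -0.192]
170 [-0.07 -0.34] [ 0.438 -0.2  ]
175 [-0.05 -0.34] [ 0.436 -0.209]
180 [-0.02 -0.35] [ 0.436 -0.218]
185 [ 0.02 -0.35] [ 0.436 -0.226]
190 [ 0.05 -0.34] [ 0.438 -0.235]
195 [ 0.07 -0.34] [ 0.439 -0.243]
200 [ 0.1  -0.33] [ 0.442 -0.251]
205 [ 0.13 -0.32] [ 0.445 -0.259]
210 [ 0.16 -0.31] [ 0.449 -0.267]
215 [ 0.19 -0.29] [ 0.454 -0.274]
220 [ 0.21 -0.27] [ 0.459 -0.281]
```

>>> move_arm(targets=[{"dx":0,"dy":0,"dz":0,"rx":0,"ry":0,"rz":0},{"dx":0,"dy":0,"dz":0,"rx":0,"ry":0,"rz":0},{"dx":-0.29,"dy":-0.19,"dz":0,"rx":0,"ry":0,"rz":0.167},{"dx":-0.27,"dy":-0.21,"dz":0,"rx":0,"ry":0,"rz":0.167},{"dx":-0.25,"dy":-0.23,"dz":0,"rx":0,"ry":0,"rz":0.167},{"dx":-0.23,"dy":-0.25,"dz":0,"rx":0,"ry":0,"rz":0.167},{"dx":-0.21,"dy":-0.27,"dz":0,"rx":0,"ry":0,"rz":0.167},{"dx":-0.19,"dy":-0.29,"dz":0,"rx":0,"ry":0,"rz":0.167},{"dx":-0.16,"dy":-0.31,"dz":0,"rx":0,"ry":0,"rz":0.167},{"dx":-0.13,"dy":-0.32,"dz":0,"rx":0,"ry":0,"rz":0.167}], claw=36, newtons=20)

```text
t: 5.15
tcp_pos: [0.4436, -0.1839, 0.0711]
tool_rot: [0.985, -0.174, -0.001, -0.001]
force: [-0.4, 2.4, -1.0]
finger_gap: 0.357
gripper_force: 0.9
```

>>> move_arm(targets=[{"dx":-0.1,"dy":-0.33,"dz":0,"rx":0,"ry":0,"rz":0.167},{"dx":-0.07,"dy":-0.34,"dz":0,"rx":0,"ry":0,"rz":0.167},{"dx":-0.05,"dy":-0.34,"dz":0,"rx":0,"ry":0,"rz":0.167},{"dx":0,"dy":0,"dz":0,"rx":0,"ry":0,"rz":0},{"dx":0,"dy":0,"dz":0,"rx":0,"ry":0,"rz":0},{"dx":0,"dy":0,"dz":0,"rx":0,"ry":0,"rz":0},{"dx":0,"dy":0,"dz":0,"rx":0,"ry":0,"rz":0},{"dx":0,"dy":0,"dz":0,"rx":0,"ry":0,"rz":0},{"dx":0,"dy":0,"dz":0,"rx":0,"ry":0,"rz":0},{"dx":0,"dy":0,"dz":0,"rx":0,"ry":0,"rz":0}])

```text
t: 6.4
tcp_pos: [0.4393, -0.21, 0.0713]
tool_rot: [0.999, -0.045, -0.0, -0.0]
force: [0.6, -0.7, -0.2]
finger_gap: 0.366
gripper_force: 0.0
```

Following well. Now on in smaller steps, watching for the detent and the stop.

>>> move_arm(targets=[{"dx":-0.02,"dy":-0.35,"dz":0,"rx":0,"ry":0,"rz":0.167},{"dx":0.02,"dy":-0.35,"dz":0,"rx":0,"ry":0,"rz":0.167},{"dx":0.05,"dy":-0.34,"dz":0,"rx":0,"ry":0,"rz":0.167},{"dx":0.07,"dy":-0.34,"dz":0,"rx":0,"ry":0,"rz":0.167},{"dx":0,"dy":0,"dz":0,"rx":0,"ry":0,"rz":0},{"dx":0,"dy":0,"dz":0,"rx":0,"ry":0,"rz":0},{"dx":0,"dy":0,"dz":0,"rx":0,"ry":0,"rz":0},{"dx":0,"dy":0,"dz":0,"rx":0,"ry":0,"rz":0},{"dx":0,"dy":0,"dz":0,"rx":0,"ry":0,"rz":0},{"dx":0,"dy":0,"dz":0,"rx":0,"ry":0,"rz":0}])

```text
t: 7.65
tcp_pos: [0.4353, -0.228, 0.0696]
tool_rot: [0.992, 0.126, -0.006, -0.016]
force: [6.9, 36.0, 9.6]
finger_gap: 0.359
gripper_force: 17.1
```

```bash
python3 - <<'E'
from h import *
s=sensors.sense();print(s['tcp_pos'],s['force'],s['q'])
save('scene','s1.png'); im,_=save('wrist','w1.png')
a=cv2.imread('pics/s1.png')[125:225,185:295];a=cv2.resize(a,(462,420),interpolation=cv2.INTER_CUBIC)
b=cv2.imread('pics/w1.png')[:,120:440]
cv2.imwrite('pics/j1.png',np.hstack([a,b]))
E
```

```text
[ 0.43533364 -0.22798405  0.06957094] [ 6.94233446 35.95997996  9.62636996] [-0.71752386  0.63070313  1.87552766  0.01889455  0.66740177  0.58520184]
```

View pics/j1.png

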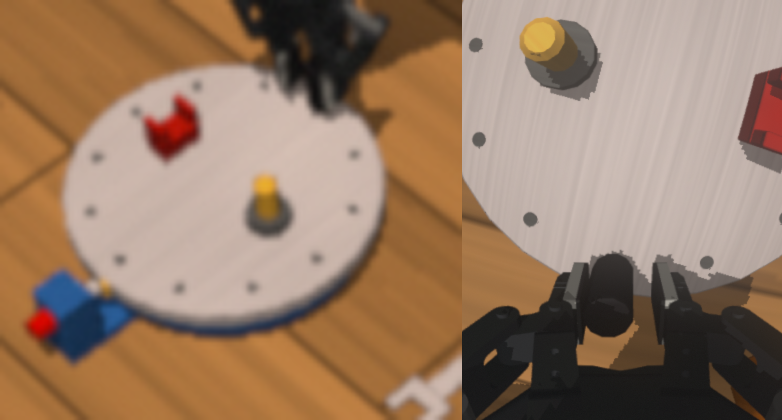

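The push force of 36 N shows the disc is against the hard stop, and the handle now lies opposite the detent housing. Next I'll relax the push, open the fingers and rise.

>>> move_arm(targets=[{"dx":0,"dy":0.4,"dz":0,"rx":0,"ry":0,"rz":-0.06},{"dx":0,"dy":0.4,"dz":0,"rx":0,"ry":0,"rz":-0.06},{"dx":0,"dy":0,"dz":0,"rx":0,"ry":0,"rz":0},{"dx":0,"dy":0,"dz":0,"rx":0,"ry":0,"rz":0},{"dx":0,"dy":0,"dz":0.4,"rx":0,"ry":0,"rz":0},{"dx":0,"dy":0,"dz":0.8,"rx":0,"ry":0,"rz":0},{"dx":0,"dy":0,"dz":1,"rx":0,"ry":0,"rz":0},{"dx":0,"dy":0,"dz":1,"rx":0,"ry":0,"rz":0},{"dx":0,"dy":0,"dz":1,"rx":0,"ry":0,"rz":0},{"dx":0,"dy":0,"dz":1,"rx":0,"ry":0,"rz":0}], claw=55)

```text
t: 9.0
tcp_pos: [0.4421, -0.225, 0.2029]
tool_rot: [0.995, 0.098, 0.0, 0.0]
force: [-0.1, 0.0, 0.8]
finger_gap: 0.55
gripper_force: 0.0
```

```bash
python3 - <<'E'
from h import *
s=sensors.sense();print(s['tcp_pos'],s['force'],s['q'])
im,m=save('wrist','w2.png'); import json
json.dump({k:np.array(v).tolist() for k,v in m.items() if k in('fx','fy','cx','cy','extrinsics')},open('w2.json','w'))
E
```

```text
[ 0.44214485 -0.22498625  0.2028883 ] [-0.11962089  0.00318951  0.84209167] [-6.96345179e-01  3.95685232e-01  1.78224013e+00 -3.23465922e-05
  9.62732422e-01  6.77685704e-01]
```

View pics/w2.png

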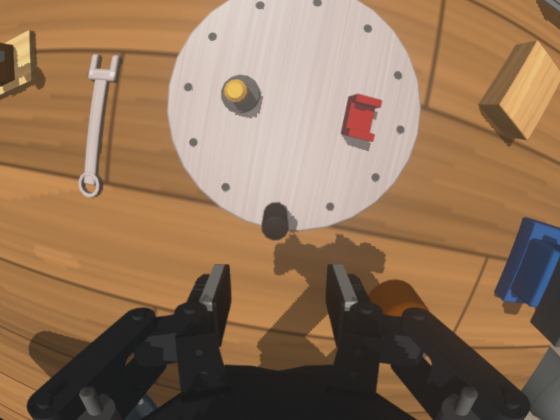

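The wrist view shows the stub top at (235,90), the fork at (361,118), the handle at (275,215) and the disc edge. I'll refine this with fits in all three cameras and fit the lever at the same time.

```bash
python3 - <<'E'
from h import *
import json
from scipy.optimize import least_squares
cv2.setRNGSeed(0)
im2,ms=save('scene','s2.png'); im3,md=save('side','d2.png'); mw=json.load(open('w2.json'))
D={'scene':(im2,ms,(195,135,280,206)),'side':(im3,md,(265,162,345,214)),'wrist':(np.load('pics/w2.png.npy'),mw,(165,0,425,235))}
for n,(im,m,(x0,y0,x1,y1)) in D.items():
    f=n=='wrist'; hsv=cv2.cvtColor(im,cv2.COLOR_RGB2HSV); w=np.zeros(im.shape[:2],bool); w[y0:y1,x0:x1]=1
    H,S,V=[hsv[:,:,i].astype(int) for i in range(3)]
    red=w&((H<6)|(H>174))&(S>150)&(V>70); yel=w&(H>17)&(H<32)&(S>150)&(V>150 if not f else V>190)
    blk=w&(V<55)
    def big(k):
        nl,lab,st,c=cv2.connectedComponentsWithStats(k.astype(np.uint8)); i=1+st[1:,4].argmax() if nl>1 else 0; return c[i],st[i],lab==i
    for nm,k,z in [('fork',red,.075),('stub',yel,.095 if f else .085),('handle',blk,.08)]:
        c,st,_=big(k); print(n,nm,c.round(1),st,px2z(m,*c,z,f)[:2].round(4))
    disc=w&(S<60)&(V>120); _,_,l=big(disc)
    cn,_=cv2.findContours(l.astype(np.uint8),0,cv2.CHAIN_APPROX_NONE); h=cv2.convexHull(max(cn,key=len))[:,0]
    h=h[(h[:,0]>x0)&(h[:,1]>y0+1)&(h[:,1]<y1-1)]
    pts=np.array([px2z(m,u,v,.05,f)[:2] for u,v in h])
    r=least_squares(lambda c:np.hypot(*(pts-c).T)-.12,[.535,-.217],loss='soft_l1',f_scale=.001); print(n,'disc c',r.x.round(4),np.abs(r.fun).mean().round(4))
E
```

```text
scene fork [226.  155.4] [220 148  12  14  98] [ 0.5376 -0.2697]
scene stub [247.5 169.4] [246 167   4   6  19] [ 0.5328 -0.1741]
scene handle [260.7 143.8] [258 138   6  13  65] [ 0.4315 -0.2247]
scene disc c [ 0.5374 -0.2186] 0.0016
side fork [310.1 172.9] [306 166  10  12  71] [ 0.5303 -0.2639]
side stub [299.7 186.5] [298 182   4   9  28] [ 0.5301 -0.164 ]
side handle [334.9 183.5] [333 178   5  12  44] [ 0.4345 -0.2263]
side disc c [ 0.532  -0.2108] 0.0056
wrist fork [359.7 123. ] [346 103  28  38 661] [ 0.5278 -0.2757]
wrist stub [233.7  88.4] [226  81  17  17 167] [ 0.5334 -0.1705]
wrist handle [279.5 209.5] [     0      0    560    420 235200] [ 0.4419 -0.2243]
wrist disc c [ 0.5337 -0.2211] 0.0009
```

>>> move_arm(targets=[{"dx":0.178,"dy":0.883,"dz":0,"rx":0,"ry":0,"rz":0.157},{"dx":0.178,"dy":0.883,"dz":0,"rx":0,"ry":0,"rz":0.157},{"dx":0.178,"dy":0.883,"dz":0,"rx":0,"ry":0,"rz":0.157},{"dx":0.178,"dy":0.883,"dz":0,"rx":0,"ry":0,"rz":0.157},{"dx":0.178,"dy":0.883,"dz":0,"rx":0,"ry":0,"rz":0.157},{"dx":0.178,"dy":0.883,"dz":0,"rx":0,"ry":0,"rz":0.157},{"dx":0.178,"dy":0.883,"dz":0,"rx":0,"ry":0,"rz":0.157},{"dx":0.178,"dy":0.883,"dz":0,"rx":0,"ry":0,"rz":0.157},{"dx":0.178,"dy":0.883,"dz":0,"rx":0,"ry":0,"rz":0.157},{"dx":0.178,"dy":0.883,"dz":0,"rx":0,"ry":0,"rz":0.157}], claw=55)

```text
t: 10.4
tcp_pos: [0.4861, -0.0031, 0.2002]
tool_rot: [0.872, 0.489, -0.001, -0.001]
force: [0.2, 0.3, 0.2]
finger_gap: 0.549
gripper_force: 0.0
```

>>> move_arm(targets=[{"dx":0.178,"dy":0.883,"dz":0,"rx":0,"ry":0,"rz":0.157},{"dx":0.178,"dy":0.883,"dz":0,"rx":0,"ry":0,"rz":0.157},{"dx":0.178,"dy":0.883,"dz":0,"rx":0,"ry":0,"rz":0.157},{"dx":0.178,"dy":0.883,"dz":0,"rx":0,"ry":0,"rz":0.157},{"dx":0.178,"dy":0.883,"dz":0,"rx":0,"ry":0,"rz":0.157},{"dx":0.178,"dy":0.883,"dz":0,"rx":0,"ry":0,"rz":0.157},{"dx":0.178,"dy":0.883,"dz":0,"rx":0,"ry":0,"rz":0.157},{"dx":0.178,"dy":0.883,"dz":0,"rx":0,"ry":0,"rz":0.157},{"dx":0.178,"dy":0.883,"dz":0,"rx":0,"ry":0,"rz":0.157},{"dx":0.178,"dy":0.883,"dz":0,"rx":0,"ry":0,"rz":0.157}])

```text
t: 11.65
tcp_pos: [0.5306, 0.2172, 0.1999]
tool_rot: [0.604, 0.797, -0.001, -0.001]
force: [0.7, 0.1, -0.2]
finger_gap: 0.549
gripper_force: 0.0
```

```bash
python3 - <<'E'
from h import *
import json
im,m=save('wrist','w3.png'); s=sensors.sense();print(s['tcp_pos'],s['tool_rot'])
json.dump({k:np.array(v).tolist() for k,v in m.items() if k in('fx','fy','cx','cy','extrinsics')},open('w3.json','w'))
hsv=cv2.cvtColor(im,cv2.COLOR_RGB2HSV);H,S,V=[hsv[:,:,i].astype(int) for i in range(3)]
k=(H>25)&(H<34)&(S>190)&(V>150); n,l,st,c=cv2.connectedComponentsWithStats(k.astype(np.uint8))
for i in range(1,n):
    if st[i,4]>30: print(st[i],c[i],px2z(m,*c[i],.066,True))
E
```

```text
[0.53140804 0.21975136 0.2000586 ] [ 6.03137155e-01  7.97636889e-01  4.50454379e-04 -8.73630460e-04]
[450 169  12  15 111] [455.30630631 175.93693694] [0.68407364 0.29456743 0.066     ]
[272 198  13  14 182] [278.  204.5] [0.52923174 0.22046526 0.066     ]
```

View pics/w3.png

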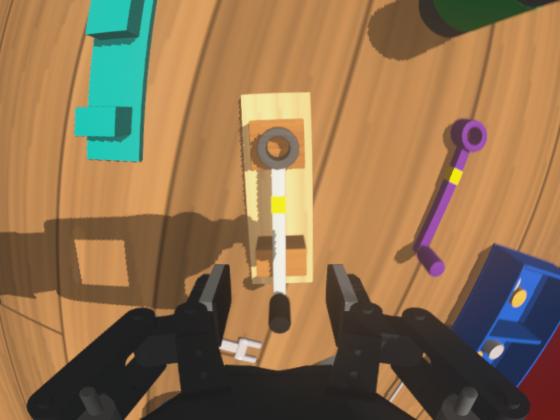

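The wrist view shows the steel lever lined up between the fingers, with the yellow band at (278,204), the boss hole at (278,147) and the pedal at (280,312). The band measures (0.529, 0.220), which is within 2 mm of the TCP, so I'll go down and grip.

>>> move_arm(targets=[{"dx":0,"dy":0,"dz":-0.8,"rx":0,"ry":0,"rz":0},{"dx":0,"dy":0,"dz":-0.8,"rx":0,"ry":0,"rz":0},{"dx":0,"dy":0,"dz":-0.8,"rx":0,"ry":0,"rz":0},{"dx":0,"dy":0,"dz":-0.8,"rx":0,"ry":0,"rz":0},{"dx":0,"dy":0,"dz":-0.8,"rx":0,"ry":0,"rz":0},{"dx":0,"dy":0,"dz":-0.8,"rx":0,"ry":0,"rz":0},{"dx":0,"dy":0,"dz":-0.8,"rx":0,"ry":0,"rz":0},{"dx":0,"dy":0,"dz":-0.8,"rx":0,"ry":0,"rz":0},{"dx":0,"dy":0,"dz":0,"rx":0,"ry":0,"rz":0},{"dx":0,"dy":0,"dz":0,"rx":0,"ry":0,"rz":0}])

```text
t: 12.95
tcp_pos: [0.5313, 0.2166, 0.0413]
tool_rot: [0.605, 0.796, -0.0, -0.0]
force: [0.4, 0.4, 0.3]
finger_gap: 0.549
gripper_force: 0.0
```

>>> move_arm(targets=[{"dx":0,"dy":0,"dz":0,"rx":0,"ry":0,"rz":0},{"dx":0,"dy":0,"dz":0,"rx":0,"ry":0,"rz":0},{"dx":0,"dy":0,"dz":0,"rx":0,"ry":0,"rz":0},{"dx":0,"dy":0,"dz":0,"rx":0,"ry":0,"rz":0},{"dx":0,"dy":0,"dz":0,"rx":0,"ry":0,"rz":0},{"dx":0,"dy":0,"dz":0,"rx":0,"ry":0,"rz":0},{"dx":0,"dy":0,"dz":0,"rx":0,"ry":0,"rz":0},{"dx":0,"dy":0,"dz":0,"rx":0,"ry":0,"rz":0},{"dx":0,"dy":0,"dz":0,"rx":0,"ry":0,"rz":0},{"dx":0,"dy":0,"dz":0,"rx":0,"ry":0,"rz":0}], claw=0, newtons=80)

```text
t: 14.2
tcp_pos: [0.5314, 0.2169, 0.0422]
tool_rot: [0.605, 0.796, 0.0, 0.0]
force: [-2.3, -1.1, 5.1]
finger_gap: 0.121
gripper_force: 79.3
```

>>> move_arm(targets=[{"dx":0,"dy":0,"dz":0.3,"rx":0,"ry":0,"rz":0},{"dx":0,"dy":0,"dz":0.5,"rx":0,"ry":0,"rz":0},{"dx":0,"dy":0,"dz":0.6,"rx":0,"ry":0,"rz":0},{"dx":0,"dy":0,"dz":0.7,"rx":0,"ry":0,"rz":0},{"dx":0,"dy":0,"dz":0.8,"rx":0,"ry":0,"rz":0},{"dx":0,"dy":0,"dz":0.8,"rx":0,"ry":0,"rz":0},{"dx":0,"dy":0,"dz":0.7,"rx":0,"ry":0,"rz":0},{"dx":0,"dy":0,"dz":0.4,"rx":0,"ry":0,"rz":0},{"dx":0,"dy":0,"dz":0.2,"rx":0,"ry":0,"rz":0},{"dx":0,"dy":0,"dz":0,"rx":0,"ry":0,"rz":0}])

```text
t: 15.45
tcp_pos: [0.5312, 0.2169, 0.1665]
tool_rot: [0.605, 0.796, 0.0, 0.0]
force: [1.0, 0.3, -4.2]
finger_gap: 0.119
gripper_force: 78.1
```

```bash
python3 - <<'E'
from h import *
s=sensors.sense();print(s['tcp_pos'],s['force'],s['ft_torque'])
for n in ['wrist','side']: save(n,n+'4.png')
cv2.imwrite('pics/j4.png',np.hstack([cv2.imread('pics/wrist4.png')[:,140:420],cv2.resize(cv2.imread('pics/side4.png')[150:310,180:340],(420,420),interpolation=cv2.INTER_CUBIC)]))
E
```

```text
[0.53118148 0.21691036 0.16645752] [ 0.9642458   0.29224942 -4.24621091] [-0.0073648  -0.01391275 -0.00024398]
```

View pics/j4.png

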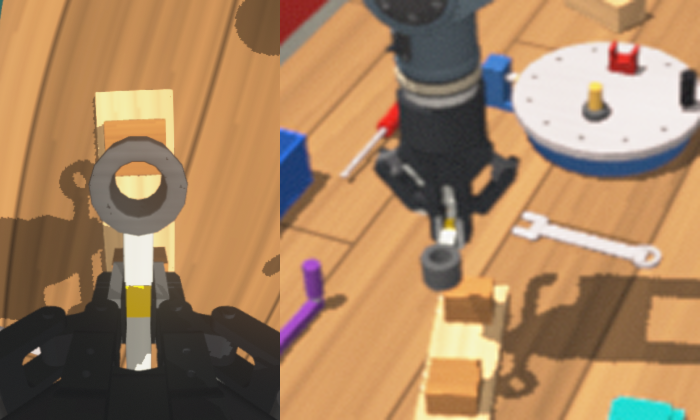

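The lever hangs level and clear of the stand, with the boss hole at wrist pixel (278,185) and the band between the pads. I'll work out the boss offset from the TCP and the move.

```bash
python3 - <<'E'
from h import *
m=cams.camera_model('wrist');s=sensors.sense();p=s['tcp_pos']
b=px2z(m,278,185,.197,True); print('boss',b, b[:2]-p[:2],np.linalg.norm(b[:2]-p[:2]))
x,y=s['tool_rot'][:2]; ay=np.degrees(2*np.arctan2(y,x))-90; print('y az',ay)
v=b[:2]-p[:2]; print('boss az',np.degrees(np.arctan2(v[1],v[0])))
d=np.linalg.norm(v)
stub=np.array([.533,-.1705]); a=np.deg2rad(-92); t=stub+d*np.array([np.cos(a),np.sin(a)]); print(t,t-p[:2],'turn',-92-(ay-90))
E
```

```text
boss [0.51608705 0.26991017 0.197     ] [-0.01469345  0.05310611] 0.05510133112299338
y az 15.50124283507408
boss az 105.46574992205035
[ 0.53107699 -0.22556776] [ 2.96493194e-04 -4.42371826e-01] turn -17.50124283507408
```

>>> move_arm(targets=[{"dx":0,"dy":-0.3,"dz":0,"rx":0,"ry":0,"rz":-0.02},{"dx":0,"dy":-0.5,"dz":0,"rx":0,"ry":0,"rz":-0.03},{"dx":0,"dy":-0.7,"dz":0,"rx":0,"ry":0,"rz":-0.03},{"dx":0,"dy":-0.8,"dz":0,"rx":0,"ry":0,"rz":-0.03},{"dx":0,"dy":-0.8,"dz":0,"rx":0,"ry":0,"rz":-0.03},{"dx":0,"dy":-0.8,"dz":0,"rx":0,"ry":0,"rz":-0.03},{"dx":0,"dy":-0.8,"dz":0,"rx":0,"ry":0,"rz":-0.03},{"dx":0,"dy":-0.8,"dz":0,"rx":0,"ry":0,"rz":-0.03},{"dx":0,"dy":-0.8,"dz":0,"rx":0,"ry":0,"rz":-0.03},{"dx":0,"dy":-0.8,"dz":0,"rx":0,"ry":0,"rz":-0.03}])

```text
t: 16.8
tcp_pos: [0.5312, 0.0378, 0.1664]
tool_rot: [0.664, 0.747, 0.0, 0.0]
force: [0.9, -1.3, -4.6]
finger_gap: 0.121
gripper_force: 78.2
```

>>> move_arm(targets=[{"dx":0,"dy":-0.8,"dz":0,"rx":0,"ry":0,"rz":-0.03},{"dx":0,"dy":-0.8,"dz":0,"rx":0,"ry":0,"rz":-0.03},{"dx":0,"dy":-0.8,"dz":0,"rx":0,"ry":0,"rz":-0.03},{"dx":0,"dy":-0.8,"dz":0,"rx":0,"ry":0,"rz":-0.03},{"dx":0,"dy":-0.8,"dz":0,"rx":0,"ry":0,"rz":-0.03},{"dx":0,"dy":-0.8,"dz":0,"rx":0,"ry":0,"rz":-0.03},{"dx":0,"dy":-0.8,"dz":0,"rx":0,"ry":0,"rz":-0.03},{"dx":0,"dy":-0.8,"dz":0,"rx":0,"ry":0,"rz":-0.03},{"dx":0,"dy":-0.8,"dz":0,"rx":0,"ry":0,"rz":-0.03},{"dx":0,"dy":-0.8,"dz":0,"rx":0,"ry":0,"rz":-0.03}])

```text
t: 18.05
tcp_pos: [0.5313, -0.1619, 0.1663]
tool_rot: [0.721, 0.693, 0.0, -0.0]
force: [-0.3, 0.1, -4.3]
finger_gap: 0.121
gripper_force: 78.1
```

>>> move_arm(targets=[{"dx":0,"dy":-0.8,"dz":0,"rx":0,"ry":0,"rz":0},{"dx":0,"dy":-0.6,"dz":0,"rx":0,"ry":0,"rz":0},{"dx":0,"dy":-0.4,"dz":0,"rx":0,"ry":0,"rz":0},{"dx":0,"dy":-0.2,"dz":0,"rx":0,"ry":0,"rz":0},{"dx":0,"dy":-0.1,"dz":-0.2,"rx":0,"ry":0,"rz":0},{"dx":0,"dy":0,"dz":-0.3,"rx":0,"ry":0,"rz":0},{"dx":0,"dy":0,"dz":-0.3,"rx":0,"ry":0,"rz":0},{"dx":0,"dy":0,"dz":-0.1,"rx":0,"ry":0,"rz":0},{"dx":0,"dy":0,"dz":0,"rx":0,"ry":0,"rz":0},{"dx":0,"dy":0,"dz":0,"rx":0,"ry":0,"rz":0}])

```text
t: 19.3
tcp_pos: [0.5315, -0.2131, 0.144]
tool_rot: [0.72, 0.693, 0.0, 0.0]
force: [-0.3, 1.1, -4.2]
finger_gap: 0.121
gripper_force: 78.1
```

```bash
python3 - <<'E'
from h import *
s=sensors.sense();print(s['tcp_pos'],s['tool_rot'],s['force'])
for n in ['wrist','side','scene']: save(n,n+'5.png')
f=lambda i:cv2.resize(i,(260,420),interpolation=cv2.INTER_CUBIC)
cv2.imwrite('pics/j5.png',np.hstack([cv2.imread('pics/wrist5.png')[:,140:420],f(cv2.imread('pics/side5.png')[110:215,270:335]),f(cv2.imread('pics/scene5.png')[100:205,210:275])]))
E
```

```text
[ 0.53146191 -0.21311625  0.14396872] [7.20491206e-01 6.93464038e-01 5.52000325e-05 2.16766726e-04] [-0.29796113  1.08831464 -4.17273372]
```

View pics/j5.png

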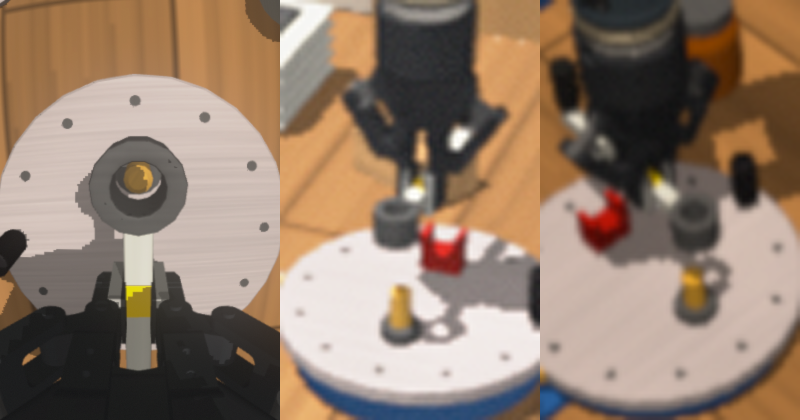

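Through the boss hole I can see the stub top at wrist pixel (278,178), with the hole centre at (278,185). I'll measure the difference.

```bash
python3 - <<'E'
from h import *
m=cams.camera_model('wrist')
im=np.load('pics/wrist5.png.npy'); hsv=cv2.cvtColor(im,cv2.COLOR_RGB2HSV)
k=(hsv[:,:,0]>15)&(hsv[:,:,0]<33)&(hsv[:,:,1]>130)&(hsv[:,:,2]>170); k[:150]=0;k[210:]=0;k[:,:255]=0;k[:,300:]=0
print(np.argwhere(k).min(0),np.argwhere(k).max(0),k.sum())
v,u=np.argwhere(k).mean(0);print(u,v)
for uu,vv in((u,v),(278,178)): print('stub',px2z(m,uu,vv,.095,True))
print('boss top',px2z(m,278,185,.1745,True))
E
```

```text
[165 277] [188 292] 149
286.48322147651004 174.86577181208054
stub [ 0.53759381 -0.16878565  0.095     ]
stub [ 0.53245586 -0.17050316  0.095     ]
boss top [ 0.53295584 -0.15833813  0.1745    ]
```

>>> move_arm(targets=[{"dx":0,"dy":-0.1,"dz":0,"rx":0,"ry":0,"rz":0},{"dx":0,"dy":-0.15,"dz":0,"rx":0,"ry":0,"rz":0},{"dx":0,"dy":-0.15,"dz":0,"rx":0,"ry":0,"rz":0},{"dx":0,"dy":0,"dz":0,"rx":0,"ry":0,"rz":0},{"dx":0,"dy":0,"dz":0,"rx":0,"ry":0,"rz":0},{"dx":0,"dy":0,"dz":0,"rx":0,"ry":0,"rz":0},{"dx":0,"dy":0,"dz":0,"rx":0,"ry":0,"rz":0},{"dx":0,"dy":0,"dz":0,"rx":0,"ry":0,"rz":0},{"dx":0,"dy":0,"dz":0,"rx":0,"ry":0,"rz":0},{"dx":0,"dy":0,"dz":0,"rx":0,"ry":0,"rz":0}])

```text
t: 20.7
tcp_pos: [0.5313, -0.2231, 0.1438]
tool_rot: [0.721, 0.693, -0.0, -0.0]
force: [1.1, 0.4, -4.5]
finger_gap: 0.123
gripper_force: 78.1
```

```bash
python3 - <<'E'
from h import *
s=sensors.sense();print(s['t'],s['tcp_pos'],s['force'],s['gripper_force'])
# independent check: boss (dark grey) and stub in the scene camera, predicted pixels
m=cams.camera_model('scene'); im=cams.snapshot('scene'); cv2.imwrite('pics/s6.png',im[:,:,::-1])
b=[.5325,-.1695,.175]; st=[.533,-.1705,.095]; print(proj(m,b),proj(m,st))
u,v=map(int,proj(m,b)); c=im[v-18:v+40,u-25:u+25].astype(int)
dark=(c.max(2)-c.min(2)<25)&(c.max(2)<120)&(c.max(2)>40)
hsv=cv2.cvtColor(im[v-18:v+40,u-25:u+25],cv2.COLOR_RGB2HSV); y=(hsv[:,:,0]>15)&(hsv[:,:,0]<33)&(hsv[:,:,1]>150)&(hsv[:,:,2]>120)
n,l,s_,cc=cv2.connectedComponentsWithStats(dark.astype(np.uint8));print([(s_[i]+[u-25,v-18,0,0,0],cc[i]+[u-25,v-18]) for i in range(1,n) if s_[i,4]>20])
n,l,s_,cc=cv2.connectedComponentsWithStats(y.astype(np.uint8));print([(s_[i]+[u-25,v-18,0,0,0],cc[i]+[u-25,v-18]) for i in range(1,n) if s_[i,4]>5])
E
```

```text
20.7 [ 0.53126414 -0.22306186  0.14381271] [ 1.10448465  0.35588651 -4.5340015 ] 78.09976816177368
(np.float64(246.33754410274776), np.float64(150.2315628830943)) (np.float64(248.02934191806372), np.float64(167.96553926240898))
[(array([221, 132,   6,   7,  37]), array([223.43243243, 135.18918919])), (array([226, 136,  39,  45, 484]), array([243.76033058, 154.76033058])), (array([221, 141,  10,   8,  23]), array([225.04347826, 144.65217391]))]
[(array([245, 167,   6,  10,  46]), array([247.89130435, 171.34782609]))]
```

I've used all ten picture views, so I'll cross-check numerically with the boss pixels already read from the last one: side (299,162) and scene (248.7,152).

```bash
python3 - <<'E'
from h import *
for n,u,v,us,vs in(('side',299,162,300,182.5),('scene',248.7,152,248,168)):
    m=cams.camera_model(n); print(n,'boss before last 10mm',px2z(m,u,v,.175),'stub',px2z(m,us,vs,.095))
E
```

```text
side boss before last 10mm [ 0.53282394 -0.16157104  0.175     ] stub [ 0.53197883 -0.17125537  0.095     ]
scene boss before last 10mm [ 0.53223239 -0.15977998  0.175     ] stub [ 0.5331512  -0.17046378  0.095     ]
```

Both cameras put the boss 10 mm short before the last move of 10 mm, so it is now centred to about 1 mm. I'm handing in.

```bash
python3 -c "
from h import *
print(order.sign_off())"
```

```text
the job is handed in; nothing more can be done
None
```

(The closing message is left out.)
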